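# Shut and bolt the seedling isolation box

### The job

Shut up the white seedling isolation box with your fingertips: push its sliding cover fully home by the blue push wall, then push the orange tab of the bolt all the way in so that the bolt runs through the staple on the cover. Grip and lift nothing, and leave the seedling in the box, the plants, the dish, the brush and the bottle as they stand.

Things in the scene. Friction and masses are not known exactly. Their poses are not given: they have to be found in the camera images.
- box: white open-topped box, fixed to the bench, 160 mm (its x) by 180 mm (its y) by 95 mm tall, the grey rails on its long sides reaching 101 mm; origin at the centre of its underside, its z up. The cover slides along the box's y. A grey bracket (top 103 mm above the bench, 46 mm wide along the box's y, between 6 mm high guide strips that end 109 mm above the bench) juts out 64 mm from the middle of its -x wall and carries the bolt.
- cover (a joint): how far the sliding cover stands open, in m: 0 = fully home at a stop, the box closed; it grows as the cover slides along the box's +y, to 0.125 at most. It slides stiffly (about 3 N) and stays where it is left.
- cover_push (a point): moves with the cover: the middle of the outer face (looking along the box's +y) of the blue upright push wall at the cover's end. The wall is 110 mm long along the box's x, 28 mm tall (from 102 to 130 mm above the bench), this point 116 mm above the bench; the cover's 6 mm plate ends flush with it below. Behind it, towards -y, its back slopes down at 45 degrees. Push it along the box's -y. Closed, it lies at y = +90 mm in the box's frame.
- bolt (a joint): how far the bolt has been pushed in, in m: 0 = fully drawn out, 0.036 = all the way in, at a stop. It grows as the bolt moves along the box's +x, over the edge of the cover and through the dark steel staple standing on the cover (which lines up with it only when the cover is home). It slides stiffly (about 2 N) and stays where it is left.
- bolt_push (a point): moves with the bolt: the middle of the upright outer face (looking along the box's -x) of the orange tab on the bolt. The tab is 32 mm wide along the box's y and 22 mm tall (from 109 to 131 mm above the bench), this point 121 mm above the bench; its other side slopes down at 45 degrees. With the bolt drawn out it lies at x = -133 mm, y = 0 in the box's frame, with 11 mm of bracket outward of it. Push it along the box's +x.
- seedling: a bystander: small loose potted seedling inside the box, pot 63 mm across, 84 mm tall overall, wholly below the cover; origin at the centre of its underside
- plant_a: a bystander: loose potted plant, terracotta-coloured pot 85 mm across and 69 mm tall, leaves spreading to 75 mm from the stem, about 150 mm tall overall; origin at the centre of the pot's underside
- plant_b: a bystander: loose potted plant, terracotta-coloured pot 85 mm across and 69 mm tall, leaves spreading to 75 mm from the stem, about 150 mm tall overall; origin at the centre of the pot's underside
- plant_c: a bystander: loose potted plant, terracotta-coloured pot 85 mm across and 69 mm tall, leaves spreading to 75 mm from the stem, about 150 mm tall overall; origin at the centre of the pot's underside
- dish: a bystander: loose clear culture dish with lid, 90 mm across, 17 mm tall; origin at the centre of its underside
- brush: a bystander: loose brush with a red handle, 190 mm long, lying along its x axis; origin at its underside
- mistbottle: a bystander: loose white bottle with a blue cap, 60 mm across, 150 mm tall; origin at the centre of its underside

How it is judged:
By the outcome, as a careful person would: the job done as asked, in the order asked, and still so for the second after the job is handed in, with the robot touching nothing.
It also fails if it takes over 48 s, if anything falls off the work surface, if the arm or the gripper's body presses on something with over 40 N, if the wrist force passes 120 N, or if a joint passes its speed limit or range.

### The arm

A 6-joint arm with a two-finger parallel gripper is mounted at the origin on the work surface. World frame = base frame: x ahead of the robot, y to its left, z up, the work surface at z = 0. Lengths are in m, angles in degrees, forces in N, time in s.
With the tool pointing down it reaches from about 0.4 to 0.825 m from the base axis. Payload 7 kg.
Tool frame: the origin (TCP) lies at the very end of the fingers, on their centre line; the grasp point (between the pads) lies 19 mm behind it; x points along the fingers, z is the direction in which the jaws open and shut, and the axes are right-handed (so a half turn about x gives the same grasp; the last joint's range is limited). The gripper opens to 88 mm and grips with 3 to 60 N. Pads are 19 mm wide; open, the fingers measure 130 mm over their backs; the gripper's body (78 mm by 193 mm) begins 47 mm behind the grasp point.
Start: joints at [87.783, 20.546, 0.682, 0, -70.136, -16.507], TCP at [0.217, 0.639, 0.227] pointing down, gripper open.
Joint ranges: [-176.03, 176.03], [-82.01, 121.73], [-58.28, 71.71], [-173.87, 95.51], [-174.79, -0.11], [-173.66, 173.66]. Speed limits (degrees/s): [136.94, 136.94, 172.46, 180, 180, 180].

### API

Orientations are given as [roll, pitch, yaw] about the fixed x, y, z axes, in that order (R = Rz(yaw) Ry(pitch) Rx(roll)).
In Python, from plant import * gives the robot as it stands.
- The arm moves only by the tool arm_command, never from a script. Its argument "commands" is one flat list of numbers, 5 for each row, row after row: the shift along the tool's x, y, z in mm, then the turn about the tool's x in degrees, then the opening in per cent of the stroke, from 0 (shut) to 100 (fully open). A call has 1 to 5 rows; each row shifts and turns the pose as measured when the row begins, along the tool's axes as they then stand; what a row does not reach is not made up. A row lasts 1/8 s, in which the tool goes at most 62.5 mm and 10.7 degrees, less where a joint would pass 70% of its speed; a pose out of reach is approached as far as the arm can. A call is refused whole if a number of a shift passes 62.5 or a number of a turn 10.7, either way. A call with a gripper value outside its range is refused whole. The fingers move at their own pace and stop on an object; the grip force is fixed at half the most. Time passes only in rows, so rows that do not move let the fingers close. It gives the time, the measured TCP pose, the force and the opening at its end, in the units of the state.
- get_obs(): the state, without advancing time (a new reading comes with each control period).
- snapshot(name): name is "scene" or "top"; returns a dict with "frame" (400x640x3 uint8, blue, green, red), "fov_y" (degrees; the focal length in pixels is half the picture's height over the tangent of half this angle, whatever the lens; pixels are square), "cx", "cy" (the principal point, pixels), "world_to_cam" (4x4, takes a point from world to camera coordinates). Camera axes: x right, y up, looking along -z (the intrinsics and any distortion apply to the point x, -y, -z); pixel columns grow to the right and rows downward; lengths in m; the calibration is good to about 2 mm. A picture is of the moment at which its call begins. There is no depth.
- close_job(): hands the job in, once; it reports no verdict.
The state is a dict: "clock": time; "joint_pos": joint angles; "qvel": joint speeds; "tau": joint torques, N m; "tool_pos": TCP position; "orientation": TCP orientation; "force": force on the tool from outside, world axes, zero at the start; "moment": the same for the moment, N m; "opening": finger opening in m.
Only numpy, scipy, OpenCV 4.12 (cv2) and the standard library are available. Lean on these libraries where they do the work, as an engineer would, in place of code of your own. Each camera call takes 0.05 s, during which the arm holds its last target. There are 200 camera calls.

## Working session

There is one attempt and no reset: what is moved stays moved. The work goes in short steps, Python scripts to look and compute and a tool call to move; the robot and the scene stay as the last step left them, time stands still between calls to the robot, and variables do not carry over. Pictures are saved under pics/ and viewed, about 8 in all and at most 12, crops included, and the job is handed in when it is done.

Besides the shell and the picture viewer there is one more tool, called after "Call:" as a command line: name --argument value ..., lists and objects as JSON in quotes. arm_command: Moves the arm, as the interface text tells. Its arguments: {"type":"object","properties":{"commands":{"type":"array"}},"required":["commands"]}

```bash
mkdir -p pics; cat > h.py <<'E'
from plant import *
import numpy as np, cv2
def snap(n,out):
    s=snapshot(n); cv2.imwrite('pics/'+out+'.png',s['frame']); np.save('pics/'+out+'.npy',dict((k,v) for k,v in s.items()),allow_pickle=True); return s
def load(out): return np.load('pics/'+out+'.npy',allow_pickle=True).item()
def ray(s,u,v):
    f=200/np.tan(np.radians(s['fov_y'])/2)
    T=np.linalg.inv(np.array(s['world_to_cam']))
    d=T[:3,:3]@np.array([(u-s['cx'])/f,-(v-s['cy'])/f,-1.0]); return T[:3,3],d
def at(s,u,v,z):
    o,d=ray(s,u,v); return o+d*(z-o[2])/d[2]
def proj(s,p):
    f=200/np.tan(np.radians(s['fov_y'])/2)
    c=np.array(s['world_to_cam'])@np.append(p,1); return s['cx']+f*c[0]/-c[2], s['cy']-f*c[1]/-c[2]
E
python3 - <<'E'
from h import *
for n in('scene','top'):
    s=snap(n,n+'1'); print(n,{k:v for k,v in s.items() if k not in('frame',)})
print(get_obs())
E
```

```text
scene {'fov_y': 52.31298448553067, 'cx': 321.40512745693036, 'cy': 197.50026558335398, 'world_to_cam': array([[ 0.04530034,  0.99879965,  0.01863174, -0.00550338],
       [-0.81109991,  0.025887  ,  0.58433449,  0.37184815],
       [ 0.58315077, -0.04158275,  0.81129899, -1.73578726],
       [ 0.        ,  0.        ,  0.        ,  1.        ]])}
top {'fov_y': 46.475415621691354, 'cx': 321.9555918498518, 'cy': 199.99553048882868, 'world_to_cam': array([[ 6.25724732e-04, -9.99897026e-01,  1.43368599e-02,
        -4.62619007e-02],
       [ 9.93526452e-01,  2.25026791e-03,  1.13578715e-01,
        -5.08202776e-01],
       [-1.13599281e-01,  1.41729805e-02,  9.93425553e-01,
        -1.60329012e+00],
       [ 0.00000000e+00,  0.00000000e+00,  0.00000000e+00,
         1.00000000e+00]])}
{'clock': 0.1, 'joint_pos': array([ 8.77811166e+01,  2.05869025e+01,  6.40162451e-01, -1.66603696e-02,
       -7.01358923e+01, -1.65075042e+01]), 'qvel': array([-0.02276728, -0.18743828,  0.0206736 ,  0.16366324, -0.1045575 ,
       -0.01929704]), 'tau': array([-1.70620930e-03, -5.84164095e+01,  2.93751669e+01,  7.01549873e+00,
        1.02201567e-02, -5.37070139e-05]), 'tool_pos': array([0.21659372, 0.63885679, 0.22573326]), 'orientation': array([   5.77589727,   89.91589584, -102.95616275]), 'force': array([ 0.61544959, -0.30001308,  0.85692452]), 'moment': array([-0.01072568,  0.06857867,  0.02787772]), 'opening': 0.08731568439811815}
```

View pics/top1.png

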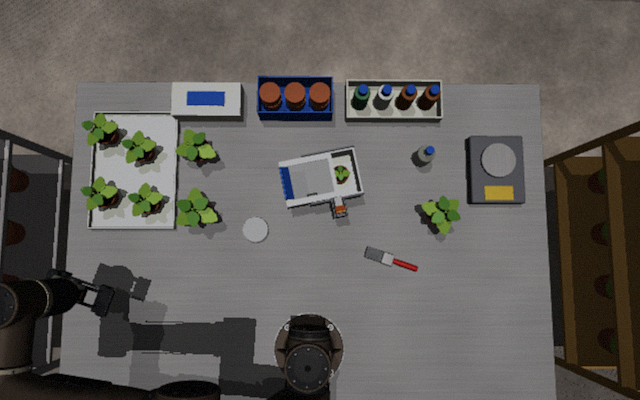

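View pics/scene1.png

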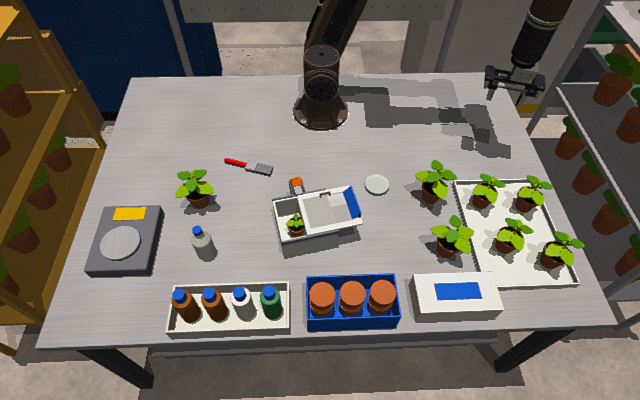

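Both views show the box near the middle. In the top view the blue wall is at about (286,183) and the orange tab at about (340,210). Next I'll enlarge that area in both pictures.

```bash
python3 - <<'E'
from h import *
a=load('top1')['frame'][140:225,235:375]; b=load('scene1')['frame'][165:245,265:395]
cv2.imwrite('pics/c1.png',cv2.resize(a,(700,425),interpolation=cv2.INTER_CUBIC))
cv2.imwrite('pics/c2.png',cv2.resize(b,(780,480),interpolation=cv2.INTER_CUBIC))
E
```

```text
(no output)
```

View pics/c1.png

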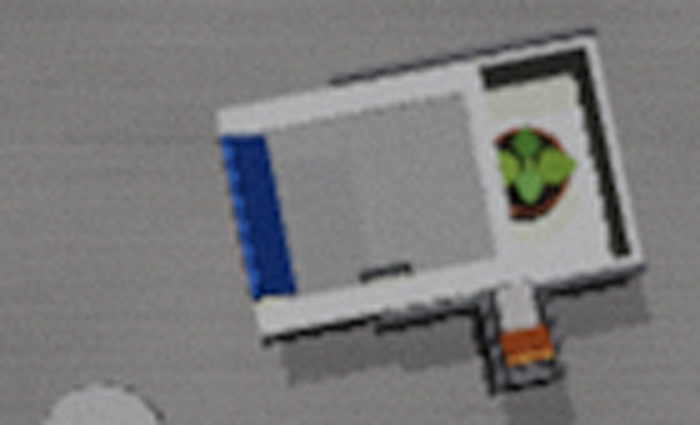

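View pics/c2.png

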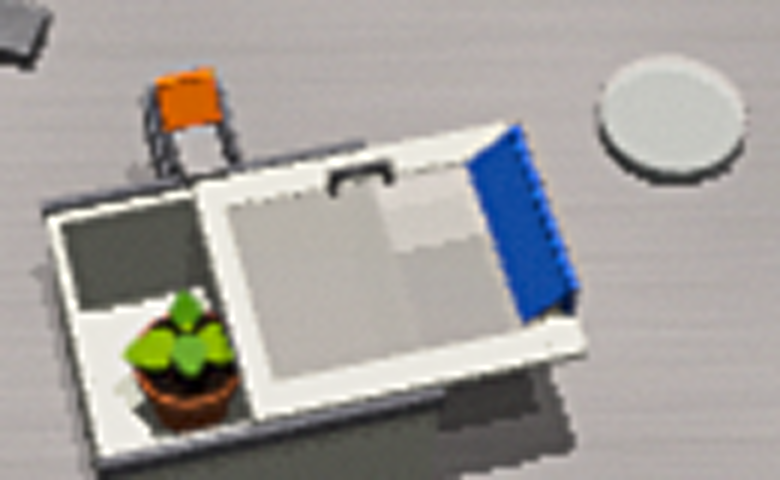

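```bash
python3 - <<'E'
from h import *
t=load('top1'); s=load('scene1')
c1=lambda x,y,z: at(t,235+x/5-.4,140+y/5-.4,z)
c2=lambda x,y,z: at(s,265+x/6-.4,165+y/6-.4,z)
P=lambda n,p: print(n,(p[:2]*1000).round(1))
print('cams',np.linalg.inv(t['world_to_cam'])[:3,3],np.linalg.inv(s['world_to_cam'])[:3,3])
for n,p in dict(box_px_my=c1(595,33,.098),box_mx_my=c1(642,265,.098),cov_px=c1(218,110,.107),cov_mx=c1(262,335,.107),wall_px=c1(222,137,.130),wall_mx=c1(256,297,.105),tabtopR=c1(551,349,.131),tabtopL=c1(505,356,.131),
 s_box_mx_my=c2(45,210,.098),s_box_px_my=c2(98,468,.098),s_cov_mx=c2(517,125,.130),s_wall_px=c2(577,292,.130),s_cov_pxcorner=c2(587,353,.107),s_tabL=c2(158,76,.131),s_tabR=c2(212,69,.131),dish_t=at(t,255,230,.017),dish_s=at(s,376.5,184.5,.017),pl=at(t,197,209,.1),pl2=at(s,434,198,.03),bottle=at(s,201,240,.14)).items(): P(n,p)
E
```

```text
cams [ 0.32280924 -0.02239014  1.65113364] [ 1.31408098 -0.07630807  1.1910613 ]
box_px_my [ 685.  -152.2]
box_mx_my [ 525.8 -182.7]
cov_px [629.1 102.9]
cov_mx [477.   71.9]
wall_px [606.3  98.2]
wall_mx [502.7  76.3]
tabtopR [ 465.8 -119. ]
tabtopL [461.1 -88.8]
s_box_mx_my [ 531.7 -182.7]
s_box_px_my [ 694.2 -151.7]
s_cov_mx [505.7  76.8]
s_wall_px [616.1  98.5]
s_cov_pxcorner [639.4 103.7]
s_tabL [ 466.2 -119.4]
s_tabR [462.1 -89.5]
dish_t [403.5 188.5]
dish_s [418.2 187.5]
pl [469.  371.8]
pl2 [494.4 380.9]
bottle [ 701.1 -383.4]
```

Yaw is about 11°, the outer wall face centre is near (558, 87) and the tab near (462, -104), so the cover is about 80 mm open. Given lengths check out: wall 110 mm, tab 30 mm, box 161 mm. Next I'll work out the tool axes for the move.

```bash
cat >> h.py <<'E'
from scipy.spatial.transform import Rotation as Ro
YAW=11.0
xh=np.array([np.cos(np.radians(YAW)),np.sin(np.radians(YAW)),0]); yh=np.array([-xh[1],xh[0],0]); C=np.array([.591,-.079,0])
def st():
    o=get_obs(); R=Ro.from_euler('xyz',o['orientation'],degrees=True).as_matrix(); p=np.array(o['tool_pos']); return o,R,p
def plan(target):
    o,R,p=st(); d=R.T@(np.array(target)-p)*1000
    print('t',o['clock'],'p',(p*1000).round(1),'box',((p-C)@xh*1000).round(1),((p-C)@yh*1000).round(1),'toolshift',d.round(1))
    print('toolz yaw',np.degrees(np.arctan2(R[1,2],R[0,2])).round(2),'tooly',np.degrees(np.arctan2(R[1,1],R[0,1])).round(2),'tilt',R[:,0].round(3),'F',o['force'].round(1),'open',round(o['opening'],4),'j',o['joint_pos'].round(0))
def box(x,y,z): return C+xh*x+yh*y+np.array([0,0,z])
E
python3 -c "
from h import *
plan(box(0,.215,.226))"
```

```text
t 0.1 p [216.6 638.9 225.7] box -230.6 776.1 toolshift [3.000e-01 4.785e+02 3.729e+02]
toolz yaw -108.73 tooly -18.73 tilt [-0.    -0.001 -1.   ] F [ 0.6 -0.3  0.9] open 0.0873 j [ 88.  21.   1.  -0. -70. -17.]
```

Call:
arm_command --commands '[0,45,36,-10,0,0,45,36,-10,0,0,45,36,-9.7,0,0,0,0,0,0]'

```text
clock: 0.6
tool_pos: [0.3346, 0.5094, 0.2233]
orientation: [-26.5, 89.7, -104.4]
force: [0.2, 0.7, 0.1]
opening: 0.0529
```

```bash
python3 -c "
from h import *
plan(box(0,.215,.226))"
```

```text
t 0.6 p [334.6 509.4 223.3] box -139.4 626.5 toolshift [ -0.9 131.5 414.1]
toolz yaw -77.91 tooly 12.09 tilt [-0.001 -0.005 -1.   ] F [0.2 0.7 0.1] open 0.0529 j [ 75.  15.  -8.   0. -68.  27.]
```

Call:
arm_command --commands '[0,18,57,1.0,0,0,18,57,0,0,0,18,57,0,0,0,18,57,0,0,0,18,57,0,0]'

```text
clock: 1.23
tool_pos: [0.479, 0.2451, 0.2228]
orientation: [-31.1, 89.6, -110.0]
force: [0.6, 1.0, -0.1]
opening: 0.0037
```

Call:
arm_command --commands '[0,18,57,0,0,0,15,40,0,0,0,0,0,0,0]'

```text
clock: 1.6
tool_pos: [0.5317, 0.1516, 0.2227]
orientation: [-36.0, 89.6, -115.3]
force: [-0.1, 1.4, -0.2]
opening: 0.0002
```

```bash
python3 -c "
from h import *
plan(box(0,.215,.114))"
```

```text
t 1.6 p [531.7 151.6 222.7] box -14.2 237.7 toolshift [108.8  14.8  22. ]
toolz yaw -79.29 tooly 10.71 tilt [-0.003 -0.007 -1.   ] F [-0.1  1.4 -0.2] open 0.0002 j [ 36.   9. -15.   0. -66.  64.]
```

Call:
arm_command --commands '[50,14,0,0,0,50,0,0,0,0,10,0,0,0,0,0,0,0,0,0]'

```text
clock: 2.1
tool_pos: [0.5463, 0.1568, 0.1119]
orientation: [-15.2, 89.7, -94.6]
force: [0.0, -0.0, 0.5]
opening: 0.0006
```

```bash
python3 -c "
from h import *
plan(box(0,.111,.114))
a=snap('top','t2')['frame'][130:230,230:380]; b=snap('scene','s2')['frame'][150:250,265:415]
cv2.imwrite('pics/c3.png',np.vstack([cv2.resize(x,(450,300),interpolation=cv2.INTER_CUBIC) for x in (a,b)]))"
```

```text
t 2.1 p [546.3 156.8 111.9] box 1.2 240.0 toolshift [ -1.4  -0.3 129. ]
toolz yaw -79.37 tooly 10.63 tilt [-0.    -0.005 -1.   ] F [ 0.  -0.   0.5] open 0.0006 j [ 36.  16. -22.   0. -52.  65.]
```

View pics/c3.png

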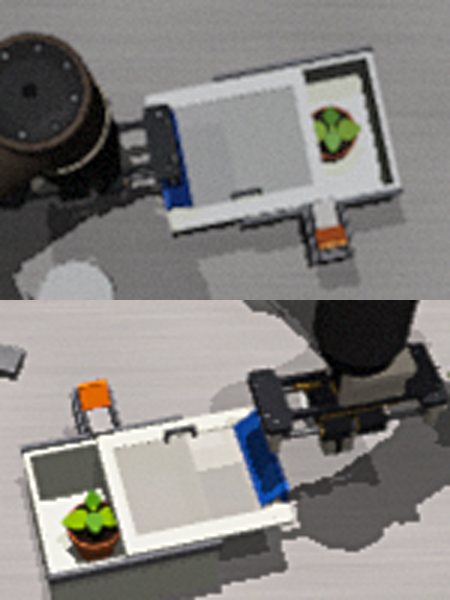

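The picture shows the shut fingers just outside the blue wall, well centred, with the path clear. Now pushing.

Call:
arm_command --commands '[0,0,25,0,0,0,0,12,0,0,0,0,10,0,0,0,0,10,0,0,0,0,10,0,0]'

```text
clock: 2.82
tool_pos: [0.5624, 0.0927, 0.119]
orientation: [89.9, 89.4, 10.6]
force: [-0.1, 3.2, -3.2]
opening: 0.0003
```

Call:
arm_command --commands '[0,0,12,0,0,0,0,12,0,0,0,0,12,0,0,0,0,12,0,0,0,0,12,0,0]'

```text
clock: 3.45
tool_pos: [0.5751, 0.0308, 0.119]
orientation: [94.0, 89.3, 14.8]
force: [0.7, 4.0, -1.7]
opening: 0.0006
```

```bash
python3 -c "
from h import *
plan(box(0,.111,.114))"
```

```text
t 3.45 p [575.1  30.8 119. ] box 5.3 110.8 toolshift [ 5.  -5.4 -0.2]
toolz yaw -79.21 tooly 10.78 tilt [ 0.011  0.003 -1.   ] F [ 0.7  4.  -1.7] open 0.0006 j [ 23.  16. -21.   0. -52.  78.]
```

Call:
arm_command --commands '[2,0,6,0,0,0,0,6,0,0,0,0,6,0,0]'

```text
clock: 3.82
tool_pos: [0.5764, 0.0259, 0.1184]
orientation: [142.5, 88.4, 63.2]
force: [-14.8, 38.3, 9.2]
opening: 0.0005
```

Firm stop. Backing off and lifting.

Call:
arm_command --commands '[0,0,-12,0,0,0,0,-20,0,0,-40,0,0,0,0,-40,0,0,0,0,0,0,0,0,0]'

```text
clock: 4.45
tool_pos: [0.5679, 0.056, 0.2007]
orientation: [145.1, 88.8, 65.8]
force: [-0.2, -0.0, -0.5]
opening: 0.0004
```

```bash
python3 -c "
from h import *
plan(box(-.19,0,.2))"
```

```text
t 4.45 p [567.9  56.  200.7] box 3.1 136.9 toolshift [  -4.1 -192.3  138.1]
toolz yaw -79.34 tooly 10.65 tilt [ 0.009  0.02  -1.   ] F [-0.2 -0.  -0.5] open 0.0004 j [ 25.  11. -15.  -1. -63.  76.]
```

Call:
arm_command --commands '[0,-48,34,0,0,0,-48,34,0,0,0,-48,34,0,0,0,-44,34,0,0,0,0,0,0,0]'

```text
clock: 5.08
tool_pos: [0.4007, -0.1176, 0.1921]
orientation: [160.7, 89.2, 81.4]
force: [0.6, -0.3, -0.5]
opening: 0.0004
```

```bash
python3 -c "
from h import *
plan(box(-.18,0,.117))
a=snap('top','t3')['frame'][130:230,230:380]; b=snap('scene','s3')['frame'][150:250,265:415]
cv2.imwrite('pics/c4.png',np.vstack([cv2.resize(x,(450,300),interpolation=cv2.INTER_CUBIC) for x in (a,b)]))"
```

```text
t 5.075 p [ 400.7 -117.6  192.1] box -194.1 -1.6 toolshift [75.2 13.8 -0.6]
toolz yaw -79.35 tooly 10.65 tilt [ 0.002  0.015 -1.   ] F [ 0.6 -0.3 -0.5] open 0.0004 j [ 10.  -3. -32.  -1. -60.  91.]
```

View pics/c4.png

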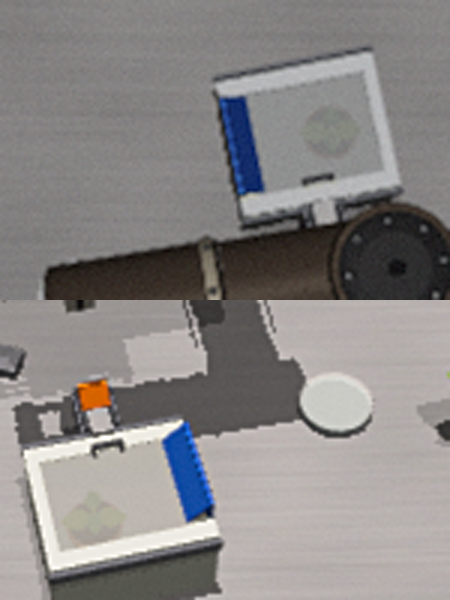

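The cover is home (wall flush with the box end, staple in line with the bolt), and the dish hasn't moved. I expected the gripper in the scene crop, so I'll check where it projects.

```bash
python3 -c "
from h import *
s=load('s3');t=load('t3');o,R,p=st()
print(proj(s,p),proj(t,p),proj(s,box(-.133,0,.121)))
a=s['frame'][80:220,220:400]
cv2.imwrite('pics/c5.png',cv2.resize(a,(720,560),interpolation=cv2.INTER_CUBIC))"
```

```text
(np.float64(291.11696041170126), np.float64(150.62212786871112)) (np.float64(345.20939567003774), np.float64(227.40235857620343)) (np.float64(295.55173953925805), np.float64(177.6917029537475))
```

View pics/c5.png

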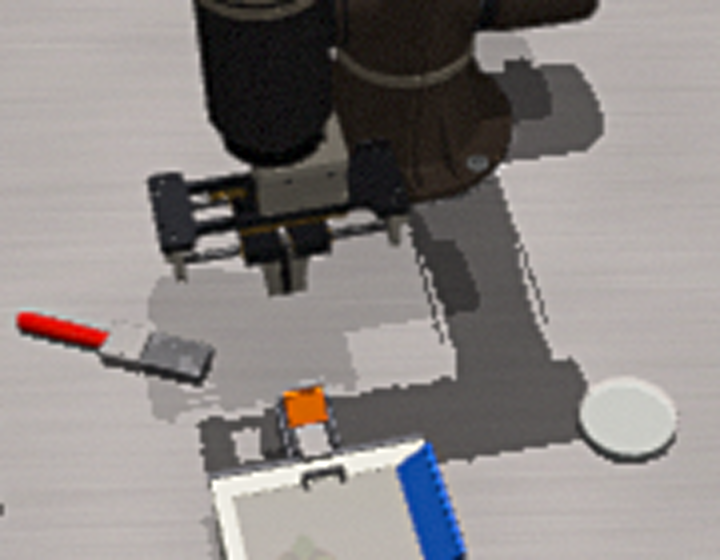

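Call:
arm_command --commands '[36,8,0,0,0,36,0,-1,0,0,3,0,0,0,0,0,0,0,0,0]'

```text
clock: 5.68
tool_pos: [0.4153, -0.1106, 0.1164]
orientation: [150.3, 89.2, 71.3]
force: [0.4, -0.5, -0.2]
opening: 0.0001
```

```bash
python3 -c "
from h import *
plan(box(-.143,0,.117))"
```

```text
t 5.675 p [ 415.3 -110.6  116.4] box -178.5 2.5 toolshift [-0.4 35.5  2.5]
toolz yaw -79.06 tooly 10.94 tilt [ 0.004  0.013 -1.   ] F [ 0.4 -0.5 -0.2] open 0.0001 j [ 11.   3. -37.  -1. -49.  91.]
```

Call:
arm_command --commands '[0,15,2,0,0,0,10,0,0,0,0,8,0,0,0,0,8,0,0,0]'

```text
clock: 6.18
tool_pos: [0.4597, -0.1041, 0.1193]
orientation: [141.3, 89.2, 62.2]
force: [-3.0, 1.0, -1.2]
opening: 0.0006
```

```bash
python3 -c "
from h import *
plan(box(-.107,0,.117))"
```

```text
t 6.175 p [ 459.7 -104.1  119.3] box -133.6 0.5 toolshift [ 2.5 26.6  0.5]
toolz yaw -79.02 tooly 10.98 tilt [ 0.007  0.013 -1.   ] F [-3.   1.  -1.2] open 0.0006 j [ 11.   7. -33.  -1. -50.  91.]
```

In contact, with about 3 N of sliding force. Continuing to the stop.

Call:
arm_command --commands '[2,8,0,0,0,1,8,0,0,0,1,7,0,0,0]'

```text
clock: 6.55
tool_pos: [0.4834, -0.0996, 0.1154]
orientation: [143.6, 89.2, 64.6]
force: [-1.8, -0.8, 1.2]
opening: 0.0002
```

Call:
arm_command --commands '[0,6,0,0,0,0,5,0,0,0]'

```text
clock: 6.8
tool_pos: [0.4844, -0.0995, 0.1136]
orientation: [-134.5, 89.0, 146.4]
force: [-17.3, -1.3, 14.7]
opening: 0.0006
```

Call:
arm_command --commands '[-4,-3,0,0,0,-2,4,0,0,0,0,6,0,0,0,0,6,0,0,0]'

```text
clock: 7.3
tool_pos: [0.4843, -0.0999, 0.1178]
orientation: [-109.1, 87.6, 171.7]
force: [-23.7, -0.8, 19.5]
opening: 0.0002
```

```bash
python3 -c "
from h import *
plan(box(-.107,0,.117))"
```

```text
t 7.3 p [484.3 -99.9 117.8] box -108.7 -0.1 toolshift [ 0.7  1.8 -0.1]
toolz yaw -79.22 tooly 10.81 tilt [-0.041  0.006 -0.999] F [-23.7  -0.8  19.5] open 0.0002 j [ 11.  11. -28.  -1. -53.  91.]
```

Same stop at a different height. Backing off straight out, then up and clear, for a look.

Call:
arm_command --commands '[0,-10,0,0,0,0,-25,0,0,0,-35,-10,0,0,0,-45,0,0,0,0,-45,0,0,0,0]'

```text
clock: 7.92
tool_pos: [0.4459, -0.1086, 0.246]
orientation: [-110.1, 87.7, 170.7]
force: [0.6, 0.6, 0.9]
opening: 0.0002
```

Call:
arm_command --commands '[0,0,-60,0,0,0,0,-60,0,0,0,0,-60,0,0,0,0,-60,0,0,0,0,-60,0,0]'

```text
clock: 8.55
tool_pos: [0.3964, 0.1942, 0.2584]
orientation: [-144.5, 88.6, 135.8]
force: [1.5, 0.7, 0.1]
opening: 0.0001
```

```bash
python3 -c "
from h import *
plan(box(-.107,0,.117))
a=snap('top','t4')['frame'][140:220,270:380]; b=snap('scene','s4')['frame'][160:240,260:370]
cv2.imwrite('pics/c6.png',np.hstack([cv2.resize(x,(400,291),interpolation=cv2.INTER_CUBIC) for x in (a,b)]))
cv2.imwrite('pics/f6.png',np.vstack([cv2.resize(load(n)['frame'],(480,300),interpolation=cv2.INTER_AREA) for n in ('t4','s4')]))"
```

```text
t 8.55 p [396.4 194.2 258.4] box -138.9 305.3 toolshift [134.7  37.5 307.7]
toolz yaw -79.7 tooly 10.32 tilt [-0.018  0.017 -1.   ] F [1.5 0.7 0.1] open 0.0001 j [ 51.  -3. -23.  -2. -70.  50.]
```

View pics/c6.png

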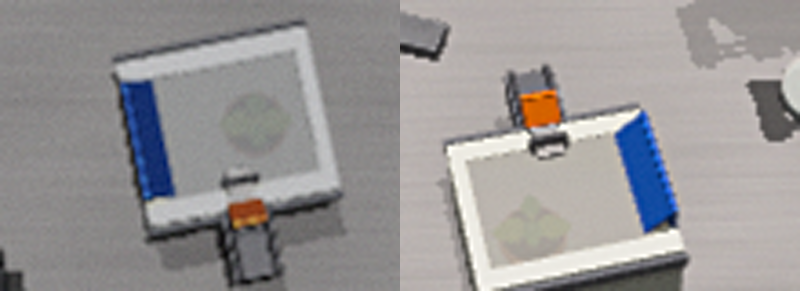

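View pics/f6.png

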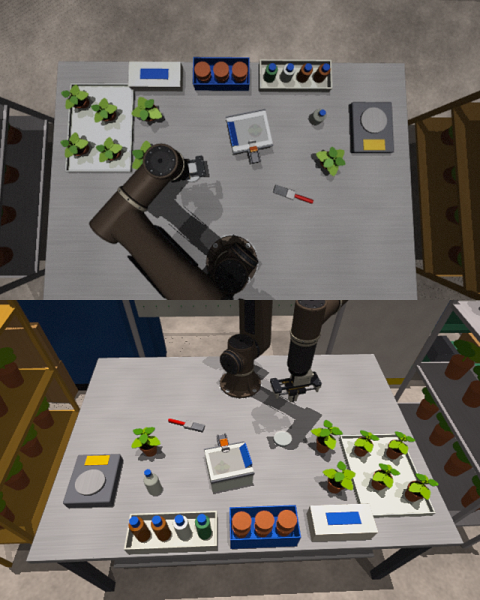

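The bolt's white end shows beyond the staple, the wall sits flush, and the bystanders look unmoved. A quick numeric check of travel next.

```bash
python3 - <<'E'
from h import *
s=load('s4');t=load('t4');k=110/400
S=lambda x,y,z:at(s,260+(x-400)*k-.4,160+y*k-.4,z)
T=lambda x,y,z:at(t,270+x*k-.4,140+y*k-.4,z)
for n,p in dict(tabS=(S(523,93,.131)+S(556,92,.131))/2,tabT=(T(230,219,.131)+T(267,214,.131))/2,wallS=(S(641,110,.13)+S(676,212,.13))/2,wallT=(T(122,82,.13)+T(147,199,.13))/2).items(): print(n,'box',((p-C)@xh*1000).round(1),((p-C)@yh*1000).round(1))
a=load('s1') if 0 else load('scene1')
# bystander motion: image difference before/after for dish, brush, plants, bottle
for nm,(u,v) in dict(dish=(376,184),plantA=(434,185),plantB=(452,240),plantC=(196,187),brush=(248,166),bottle=(201,240)).items():
    A=cv2.cvtColor(a['frame'][v-16:v+16,u-18:u+18],6); B=cv2.cvtColor(s['frame'][v-22:v+22,u-24:u+24],6)
    r=cv2.matchTemplate(B,A,cv2.TM_CCOEFF_NORMED); _,m,_,l=cv2.minMaxLoc(r); print(nm,l[0]-6,l[1]-6,round(m,2))
E
```

```text
tabS box -93.2 0.3
tabT box -93.1 0.1
wallS box 1.5 86.4
wallT box -5.0 88.4
dish 0 0 0.6
plantA 0 0 1.0
plantB 0 0 1.0
plantC 0 0 1.0
brush 0 0 1.0
bottle 0 0 1.0
```

```bash
python3 -c "
from plant import *
print(close_job())"
```

```text
the job is handed in; nothing more can be done
None
```

The box is shut: I pushed the cover home by the blue wall, then pushed the bolt in through the staple. I used shut fingertips for both and gripped nothing. I handed the job in at about 8.6 s on the robot's clock, with the arm clear of everything.

- **Cover:** it ran about 80 mm to a firm stop, where the force reached about 38 N. The wall then measured 86–88 mm along the box's y against a nominal 90 mm, which is within my measuring error.
- **Bolt:** it stopped firmly at the same place on two pushes at slightly different heights, at about 17–24 N along the push. The tab moved about 37 mm against a nominal 36 mm, and the picture shows the bolt's end beyond the staple.
- **Bystanders:** image matching showed no shift for the plants, brush, bottle or dish. The dish match was weak (0.6), probably because the arm's shadow fell on it. I didn't match the seedling; it shows through the closed cover and looks upright in its place.
- **Disagreements:**
  - The two cameras differed by 5–10 mm in world x on the box's far side.
  - The tool drifted up about 7 mm during the cover push.
  - At the bolt's stop there was also a vertical force of 15–20 N on the fingertips.

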